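# Slide a carving blank along the bench-hook fence into its stop pocket

### The arm

A 6-joint arm with a two-finger parallel gripper is mounted at the origin on the work surface. World frame = base frame: x ahead of the robot, y to its left, z up, the work surface at z = 0. Lengths are in m, angles in degrees, forces in N, time in s.
With the tool pointing down it reaches from about 0.25 to 0.725 m from the base axis. Payload 9.7 kg.
Tool frame: the origin (TCP) lies midway between the tips of the shut fingers; the grasp point (between the pads) lies 19 mm behind it (grip_point_offset is the distance from the TCP to the grasp point, in m); y points along the fingers, z is the direction in which the jaws open and shut, and the axes are right-handed (so a half turn about y gives the same grasp; the last joint's range is limited). The gripper opens to 85 mm and grips with 20 to 120 N. Pads are 22 mm wide; open, the fingers measure 114 mm over their backs; the gripper's body (76 mm by 85 mm) begins 54 mm behind the grasp point. The pads swing forward as they close: fully open they stand 13 mm farther back than shut.
Start: joints at [74.542, 4.979, 10.078, 95.1, 0, 90], TCP at [0.147, 0.53, 0.231] pointing down, gripper open.
Joint ranges: [-179.16, 179.16], [-48.56, 103.87], [-65.8, 70.77], [-126.05, 130.52], [-82.76, 87.17], [-180, 180]. Speed limits (degrees/s): [127.2, 127.2, 147.25, 180, 180, 180].

### API

Orientations are given as [roll, pitch, yaw] about the fixed x, y, z axes, in that order (R = Rz(yaw) Ry(pitch) Rx(roll)).
In Python, from workcell import get_obs, camera, job_done, grip_point_offset gives the robot as it stands.
- The arm moves only by the tool move_arm, never from a script. Its argument "deltas" is a list that holds one entry, the list of rows, each a list of 4 numbers: the shift along the tool's x, y, z in m, then the turn about the tool's y in degrees. A call has 1 to 5 rows; each row is the pose to reach, as a shift and turn from the pose commanded when the call began, along the tool's axes at that moment; what a row does not reach only later rows make up. A row lasts 1/10 s, in which the tool goes at most 50 mm and 8.59 degrees, less where a joint would pass 70% of its speed; a pose out of reach is approached as far as the arm can. A call with a gripper value outside its range is refused whole. "claw" is the finger opening in m, from 0 to 0.0854, set as the call begins (left out, the last holds). The fingers move at their own pace and stop on an object; "newtons" is the grip in N (left out, the last holds). Time passes only in rows, so rows that repeat a pose let the fingers close. It gives the time, the measured TCP pose, the force and the opening at its end, in the units of the state.
- get_obs(): the state, without advancing time (a new reading comes with each control period).
- camera(name): name is "side" or "top" or "wrist"; returns a dict with "color" (420x560x3 uint8, blue, green, red), "range_z" (420x560 float32, m along the optical axis (not along the pixel's ray), 0 where there is no reading), "fx", "fy", "cx", "cy" (pixels), "k1" (the pictures are not rectified: a ray, as slopes to the right and down, at radius r is drawn at 1 + k1 r^2 times it, then the intrinsics apply), "T" (4x4, takes a point from camera to world coordinates). Camera axes: x right, y down, z forward; pixel columns grow to the right and rows downward; lengths in m; the calibration is good to about 2 mm. A picture is of the moment at which its call begins.
- job_done(): hands the job in, once; it reports no verdict.
The state is a dict: "time": time; "q": joint angles; "qd": joint speeds; "joint_efforts": joint torques, N m; "ee_pos": TCP position; "tcp_rot": TCP orientation; "wrist_force": force on the tool from outside, world axes, zero at the start; "torque": the same for the moment, N m; "opening": finger opening in m.
Only numpy, scipy, OpenCV 4.12 (cv2) and the standard library are available. Lean on these libraries where they do the work, as an engineer would, in place of code of your own. Each camera call takes 0.05 s, during which the arm holds its last target. There are 200 camera calls.

### The job

On the bench hook, use your fingertips to push the small rectangular wooden blank flat against the fence while it is still clear of the stop, then keep it against the fence and slide it along into the pocket on its own side of the stop until it is fully home in the corner between fence and stop. Push only: never lift or tip the blank. Leave every other thing where it lies and take the hand away at the end.

Things in the scene. Friction and masses are not known exactly. Their poses are not given: they have to be found in the camera images.
- bench_hook: Fixed bench hook: a board of reddish wood 190 mm (x) by 420 mm (y), 18 mm thick, lying on the table; its top is 18 mm above the table. Origin: centre of its underside. Its x axis points away from the robot to the fence (the board may be turned up to 0.25 rad), y runs along the fence, z up. The near side and both ends are open.
- fence_face (a point): Point on the fence's face, at the board's top, middle of the fence's length. The dark wooden fence stands along the board's far side: 30 mm thick, 22 mm above the board's top, as long as the board (420 mm). Its face towards the robot lies 60 mm from the board's centre line. Axes as bench_hook.
- stop: Fixed wooden stop, T-shaped from above, near the middle of the fence. Origin: on the board's top, at the fence's face, midway through the stop's wall; axes as bench_hook. The wall, 16 mm high, fills y = -10 to +10 mm, x = 0 to -55 mm. The blank is home with its origin at x = -20 mm, y = +35 or -35 mm (the side where it started), z = 0, its sides parallel to the fence.
- lip (a point): Top middle of the stop's lip, 12 mm above the board, 49 mm from the fence. The lip is 12 mm thick, parallel to the fence, its inner side 43 mm from it; it reaches 40 mm to each side of the stop's middle, then flares outward a few mm, ending at 53 mm. So each side of the wall has a pocket 43 mm wide between fence and lip, 30 mm deep, open at its outer end and top.
- blank: The loose rectangular blank of light wood: 40 mm (its x) by 50 mm (its y) by 18 mm high, about 30 g. Origin: centre of its underside; z up. It starts flat on the board near its left or right end, centre 55 to 100 mm from the fence's face, turned up to 0.45 rad from square (square: its x points to the fence). At home its 50 mm sides lie along the fence. It slides easily.
- round_blank: A loose round disc of the same wood, 48 mm across, 18 mm high, on the board at the other side of the stop. Origin: centre of its underside. Not to be moved.
- offcut: A loose offcut 22 x 60 mm, 14 mm high, on the board's near edge in front of the stop. Origin: centre of its underside. Not to be moved.
- gouge: Loose narrow gouge lying on the table beside the board's right end: dark handle 120 mm long and 26 mm thick, blade 115 mm. Origin: under the joint of handle and blade, x towards the blade's tip. Not to be moved.
- wide_gouge: Loose wide gouge with a light handle, lying on the table to the robot's right, further out than the narrow one: handle 120 mm long and 26 mm thick, blade 95 mm. Origin: under the joint of handle and blade, x towards the blade's tip. Not to be moved.
- mallet: Loose wooden mallet lying on the table to the robot's left: head 75 x 120 x 70 mm high, handle 150 mm towards its -x. Origin: under the head's centre. Not to be moved.
- finial: Loose turned wooden finial standing beyond the board: 50 mm square foot, 105 mm high. Origin: centre of its underside. Not to be moved.
- glue: Small loose yellow glue bottle standing beyond the board, 48 mm across, 110 mm high. Origin: centre of its underside. Not to be moved.

How it is judged (in metres and radians):
On the way, in this order (a step that is already met when the one before it is completed fails the run):
1. the blank lies flat against the fence, still clear of the stop (gap under 3.5 mm, square within 0.1 rad) (x of blank in the frame of stop above -0.0235 m and angle between the y axis of blank and the y axis of stop, either way round below 0.1 rad and ((y of blank in the frame of stop between 0.074 and 0.2 m and y of round_blank in the frame of stop below 0 m) or (y of blank in the frame of stop between -0.2 and -0.074 m and y of round_blank in the frame of stop above 0 m)) and z of blank in the frame of stop below 0.004 m), for 0.05 s.
2. the blank, slid along, is still flat against the fence as it reaches the pocket's mouth (x of blank in the frame of stop above -0.0235 m and angle between the y axis of blank and the y axis of stop, either way round below 0.1 rad and ((y of blank in the frame of stop between 0.06 and 0.073 m and y of round_blank in the frame of stop below 0 m) or (y of blank in the frame of stop between -0.073 and -0.06 m and y of round_blank in the frame of stop above 0 m))).
At the end, for the whole second after the job is handed in: The blank rests flat on the board in the pocket on the side of the stop where it started (away from the round blank): within 2.5 mm of the stop's wall, within 3.5 mm of the fence, square to it within 0.08 rad, and still (x of blank in the frame of stop above -0.0235 m and ((y of blank in the frame of stop between 0.03 and 0.0375 m and y of round_blank in the frame of stop below 0 m) or (y of blank in the frame of stop between -0.0375 and -0.03 m and y of round_blank in the frame of stop above 0 m)) and angle between the y axis of blank and the y axis of stop, either way round below 0.08 rad and z of blank in the frame of stop between -0.003 and 0.003 m and angle between blank's own z axis and vertical below 0.1 rad and linear speed of blank below 0.01 m/s); the robot touches nothing.
It fails at once if the blank is lifted off the board (over 6 mm) or tipped (over 0.3 rad) (z of blank in the frame of stop above 0.006 m or angle between blank's own z axis and vertical above 0.3 rad).
It fails at once if another loose thing (round blank, offcut, gouges, mallet, finial, glue bottle) is moved by more than 15 mm (distance of any of round_blank, offcut, gouge, wide_gouge, mallet, finial, glue from where it was at the start of the episode above 0.015 m).
It also fails if it takes over 43 s, if anything falls off the work surface, if the arm or the gripper's body presses on something with over 40 N, if the wrist force passes 120 N, or if a joint passes its speed limit or range.

## Working session

There is one attempt and no reset: what is moved stays moved. The work goes in short steps, Python scripts to look and compute and a tool call to move; the robot and the scene stay as the last step left them, time stands still between calls to the robot, and variables do not carry over. Pictures are saved under pics/ and viewed, about 8 in all and at most 12, crops included, and the job is handed in when it is done.

Besides the shell and the picture viewer there is one more tool, called after "Emit:" in YAML: its name, and indented under it one key for each argument. move_arm: Moves the arm, as the interface text tells. Its arguments: {"type":"object","properties":{"deltas":{"type":"array"},"claw":{"type":"number"},"newtons":{"type":"number"}},"required":["deltas"]}

```bash
ls; mkdir -p pics; cat > h.py <<'E'
import numpy as np, cv2
from workcell import get_obs, camera, job_done
def cloud(c):
    K=np.array([[c['fx'],0,c['cx']],[0,c['fy'],c['cy']],[0,0,1]],float)
    v,u=np.mgrid[0:420,0:560].astype(np.float64)
    p=cv2.undistortPoints(np.stack([u.ravel(),v.ravel()],1)[:,None],K,np.array([c['k1'],0,0,0,0.]))[:,0]
    z=c['range_z'].ravel().astype(float)
    P=np.c_[p*z[:,None],z]@c['T'][:3,:3].T+c['T'][:3,3]
    P[z<=0]=np.nan
    return P.reshape(420,560,3)
E
python3 - <<'E'
from h import *
c=camera('top');cv2.imwrite('pics/top0.png',c['color']);np.savez('top0.npz',**c)
P=cloud(c)
s=get_obs();print(s['ee_pos'],s['tcp_rot'],s['opening'],s['time'])
for v in range(20,420,50):
  print(v,[tuple(np.round(P[v,u],3)) for u in range(20,560,90)])
E
```

```text
pics
[0.14654365 0.52986208 0.23056863] [-9.00796108e+01 -1.50298392e-03 -1.54589540e+01] 0.08539121854329716 0.05
20 [(np.float64(1.604), np.float64(1.337), np.float64(-0.519)), (np.float64(1.604), np.float64(0.879), np.float64(-0.579)), (np.float64(1.6), np.float64(0.425), np.float64(-0.6)), (np.float64(1.605), np.float64(-0.021), np.float64(-0.615)), (np.float64(1.603), np.float64(-0.465), np.float64(-0.598)), (np.float64(1.609), np.float64(-0.914), np.float64(-0.57))]
70 [(np.float64(1.433), np.float64(1.471), np.float64(-0.757)), (np.float64(1.407), np.float64(0.936), np.float64(-0.748)), (np.float64(1.395), np.float64(0.446), np.float64(-0.743)), (np.float64(1.276), np.float64(-0.02), np.float64(-0.441)), (np.float64(1.282), np.float64(-0.422), np.float64(-0.442)), (np.float64(1.416), np.float64(-0.978), np.float64(-0.744))]
120 [(np.float64(0.971), np.float64(1.002), np.float64(-0.105)), (np.float64(0.935), np.float64(0.593), np.float64(0.004)), (np.float64(0.933), np.float64(0.284), np.float64(-0.001)), (np.float64(0.931), np.float64(-0.017), np.float64(0.005)), (np.float64(0
[... 1218 characters left out ...]
.float64(1.402), np.float64(-0.754)), (np.float64(0.263), np.float64(0.576), np.float64(0.0)), (np.float64(0.272), np.float64(0.273), np.float64(-0.002)), (np.float64(0.277), np.float64(-0.021), np.float64(0.001)), (np.float64(0.277), np.float64(-0.314), np.float64(0.002)), (np.float64(0.273), np.float64(-0.618), np.float64(-0.001))]
370 [(np.float64(-0.196), np.float64(1.401), np.float64(-0.743)), (np.float64(0.094), np.float64(0.578), np.float64(-0.002)), (np.float64(0.107), np.float64(0.272), np.float64(-0.001)), (np.float64(0.117), np.float64(-0.022), np.float64(0.013)), (np.float64(0.112), np.float64(-0.316), np.float64(-0.0)), (np.float64(0.108), np.float64(-0.618), np.float64(0.007))]
```

View pics/top0.png

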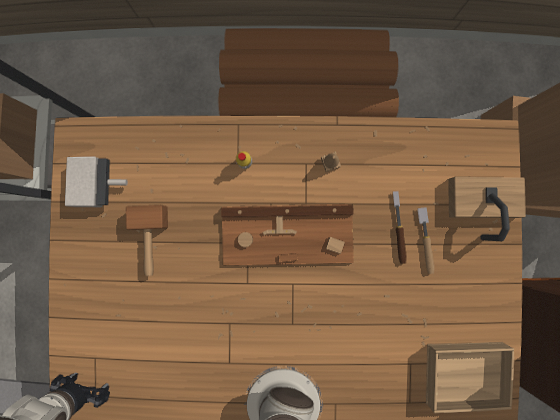

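The top view shows the blank at pixel (335,245) on the board's right, the round disc at (245,240), the stop at (280,228) and the fence along row 211. The arm is at the lower left. Next I'll measure these.

```bash
python3 - <<'E'
from h import *
c=dict(np.load('top0.npz'));P=cloud(c)
img=c['color']
cv2.imwrite('pics/crop0.png',cv2.resize(img[195:280,210:365],None,fx=5,fy=5,interpolation=cv2.INTER_CUBIC))
# fence and blank masks
def pts(r0,r1,c0,c1,zlo,zhi):
    Q=P[r0:r1,c0:c1].reshape(-1,3);return Q[(Q[:,2]>zlo)&(Q[:,2]<zhi)]
F=pts(200,222,215,360,.033,.05)
m=F.mean(0);w,V=np.linalg.eigh(np.cov(F[:,:2].T));d=V[:,1];print('fence',len(F),m,np.degrees(np.arctan2(d[1],d[0])),w)
t=(F[:,:2]-m[:2])@d;print(t.min(),t.max())
B=pts(232,262,318,352,.029,.05);print('blank depth',len(B),B.mean(0))
hsv=cv2.cvtColor(img,cv2.COLOR_BGR2HSV)
for v in range(236,256,3): print(v,[tuple(map(int,hsv[v,u])) for u in range(318,352,4)])
E
```

```text
fence 1289 [ 0.6300339  -0.00625576  0.04046111] 91.58662409300928 [9.34607955e-05 1.44187434e-02]
-0.2120477061797041 0.2082951626623012
blank depth 200 [ 0.52332703 -0.16096204  0.0367874 ]
236 [(12, 138, 135), (13, 136, 135), (13, 140, 135), (12, 132, 135), (12, 137, 134), (12, 139, 132), (13, 144, 131), (12, 137, 130), (12, 135, 130)]
239 [(13, 137, 127), (12, 136, 129), (11, 129, 83), (16, 101, 169), (15, 103, 163), (14, 118, 128), (12, 138, 124), (12, 137, 125), (12, 137, 125)]
242 [(13, 141, 114), (12, 134, 116), (12, 129, 75), (15, 100, 169), (16, 101, 169), (15, 98, 166), (15, 102, 167), (12, 136, 114), (13, 135, 119)]
245 [(13, 134, 114), (13, 136, 118), (14, 124, 68), (15, 100, 160), (15, 101, 171), (15, 101, 166), (15, 101, 170), (12, 133, 111), (12, 133, 111)]
248 [(12, 136, 122), (12, 128, 80), (15, 102, 108), (16, 101, 157), (15, 102, 153), (15, 102, 170), (15, 108, 158), (12, 136, 124), (12, 137, 125)]
251 [(12, 138, 126), (12, 134, 80), (11, 131, 84), (12, 133, 75), (14, 109, 108), (16, 101, 154), (13, 141, 116), (13, 139, 123), (13, 138, 124)]
254 [(13, 137, 128), (12, 140, 129), (12, 138, 133), (11, 127, 84), (12, 133, 94), (12, 134, 93), (12, 139, 141), (13, 137, 141), (13, 137, 141)]
```

View pics/crop0.png

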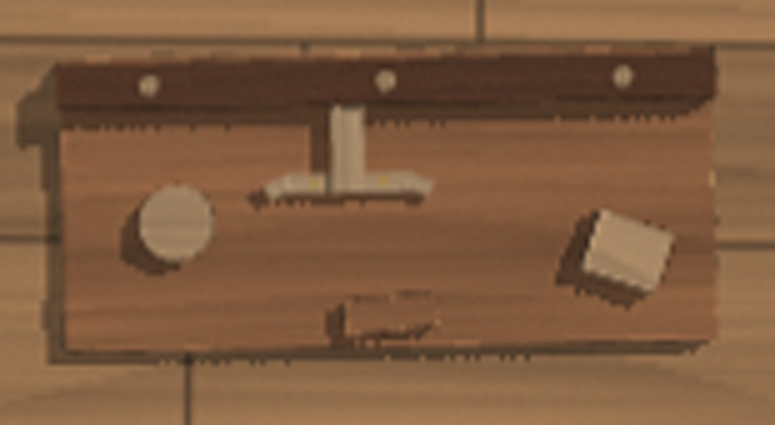

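The crop shows the blank's corners at about (602,208), (674,236), (652,293) and (583,255), so it is turned about -21°. The stop's wall is at u≈347 and the fence is turned about 1.6°. The blank's centre is about (0.523, -0.161), 96 mm from the fence, which fits the 55–100 mm given. I'll move above it with the hand squared to the fence.

Emit:
move_arm:
  deltas:
    - [[0.16,0,-0.18,-17.05],[0.16,0,-0.18,-17.05],[0.16,0,-0.18,-17.05],[0.16,0,-0.18,-17.05],[0.16,0,-0.18,-17.05]]
  claw: 0.03

```text
time: 0.55
ee_pos: [0.2532, 0.3118, 0.231]
tcp_rot: [-90.0, 0.0, 1.6]
wrist_force: [1.8, -0.5, 0.9]
opening: 0.03
```

Emit:
move_arm:
  deltas:
    - [[0.1,0,-0.22,0],[0.1,0,-0.22,0],[0.1,0,-0.22,0],[0.1,0,-0.22,0],[0.1,0,-0.22,0]]

```text
time: 1.05
ee_pos: [0.3592, 0.0945, 0.2311]
tcp_rot: [-90.0, -0.0, 1.6]
wrist_force: [0.4, 1.5, -0.3]
opening: 0.0297
```

Emit:
move_arm:
  deltas:
    - [[0.08,0,-0.22,0],[0.08,0,-0.22,0],[0.08,0,-0.22,0],[0.08,0,-0.22,0],[0.08,0,-0.22,0]]

```text
time: 1.55
ee_pos: [0.4453, -0.1238, 0.2306]
tcp_rot: [-90.0, 0.0, 1.5]
wrist_force: [0.4, 0.5, 0.1]
opening: 0.0302
```

```bash
python3 - <<'E'
from h import *
c=camera('wrist');cv2.imwrite('pics/w0.png',c['color']);np.savez('w0.npz',**c)
s=get_obs();print(s['ee_pos'],s['tcp_rot'],s['opening'],s['time'],s['wrist_force'])
print(c['T'])
E
```

```text
[ 0.44646681 -0.12638271  0.22987352] [-9.00724592e+01  5.92216843e-02  1.41926340e+00] 0.030018299647536897 1.6 [-3.32687089 -1.01117992 -2.52168148]
[[-2.60604694e-02  9.47734964e-01  3.17992594e-01  3.63230469e-01]
 [ 9.99660275e-01  2.48445618e-02  7.87929068e-03 -1.25622814e-01]
 [-4.32907371e-04  3.18089902e-01 -9.48060455e-01  3.72857950e-01]
 [ 0.00000000e+00  0.00000000e+00  0.00000000e+00  1.00000000e+00]]
```

View pics/w0.png

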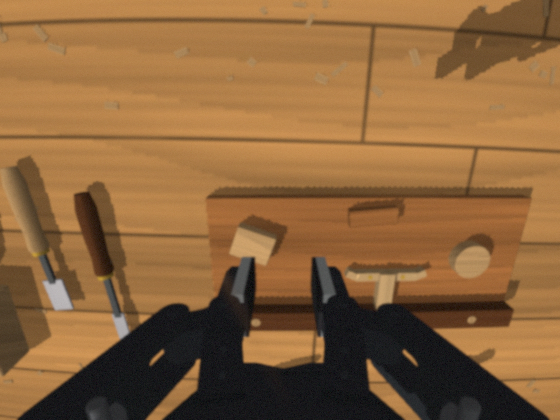

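The wrist view shows the blank at (255,242), the wall at (385,285), the fence along row ~320 and the finger tips at (247,262) and (320,262). The gouges are clear to the left. I'll measure from its depth.

```bash
python3 - <<'E'
from h import *
c=dict(np.load('w0.npz'));P=cloud(c);hsv=cv2.cvtColor(c['color'],cv2.COLOR_BGR2HSV)
def reg(r0,r1,c0,c1,zlo,zhi):
    Q=P[r0:r1,c0:c1].reshape(-1,3);return Q[(Q[:,2]>zlo)&(Q[:,2]<zhi)]
B=reg(215,258,225,285,.031,.042);print('blank',len(B),np.median(B[:,2]),cv2.minAreaRect((B[:,:2]*1000).astype(np.float32)))
F=reg(300,335,335,520,.035,.046);
r=cv2.minAreaRect((F[:,:2]*1000).astype(np.float32));print('fence',len(F),r)
# fence face line: min x per y-bin
ys=np.arange(-.13,.18,.01);X=[(y,np.percentile(F[abs(F[:,1]-y)<.005][:,0],2)) for y in ys if (abs(F[:,1]-y)<.005).sum()>10]
X=np.array(X);print('face fit',np.polyfit(X[:,0],X[:,1],1),X[:3],X[-3:])
W=reg(283,300,360,415,.029,.039);print('wall',len(W),cv2.minAreaRect((W[:,:2]*1000).astype(np.float32)))
L=reg(262,282,335,440,.024,.036);print('lip',len(L),L.min(0),L.max(0),cv2.minAreaRect((L[:,:2]*1000).astype(np.float32)))
D=reg(235,285,440,500,.03,.042);print('disc',D.mean(0)); print('board z',np.median(reg(205,215,220,330,0,.03)[:,2]))
E
```

```text
blank 1049 0.03555506288400795 ((522.5941772460938, -160.22100830078125), (49.50425720214844, 40.2000732421875), 73.07305908203125)
fence 1757 ((623.3037719726562, 103.65534210205078), (200.2235107421875, 39.42459487915039), 87.01705169677734)
face fit [-0.02416291  0.61433912] [[0.06       0.61323951]
 [0.07       0.61220992]
 [0.08       0.61196382]] [[0.15       0.61038866]
 [0.16       0.61019108]
 [0.17       0.61046609]]
wall 261 ((585.8182983398438, 17.081504821777344), (20.4605770111084, 26.84229278564453), 88.9134292602539)
lip 793 [ 0.55340611 -0.0381226   0.02400972] [0.57360361 0.07091744 0.03555874] ((564.1240234375, 16.376605987548828), (17.617359161376953, 109.09727478027344), 2.2029688358306885)
disc [0.53731783 0.12392764 0.03522481]
board z 0.017526823031848604
```

Emit:
move_arm:
  deltas:
    - [[0.015,0.04,-0.034,0],[0.015,0.09,-0.034,0],[0.015,0.14,-0.034,0],[0.015,0.18,-0.034,0],[0.015,0.2,-0.034,0]]
  claw: 0.02

```text
time: 2.1
ee_pos: [0.4583, -0.1536, 0.0265]
tcp_rot: [-89.9, 0.3, 1.6]
wrist_force: [0.1, -0.8, 0.7]
opening: 0.0197
```

Emit:
move_arm:
  deltas:
    - [[0,0.003,0,0],[0,0.006,0,0],[0,0.006,0,0]]

```text
time: 2.4
ee_pos: [0.4616, -0.1546, 0.0265]
tcp_rot: [-90.0, -0.1, 1.6]
wrist_force: [0.6, -0.4, -0.2]
opening: 0.0202
```

```bash
python3 - <<'E'
from h import *
c=camera('side');cv2.imwrite('pics/s0.png',c['color'])
s=get_obs();print(s['ee_pos'],s['tcp_rot'],s['opening'],s['time'],s['wrist_force'])
E
```

```text
[ 0.46180708 -0.15468529  0.02676491] [-90.04326813  -0.11750348   1.59503823] 0.0200477471006753 2.45 [-0.42135803  0.73456204  0.41015152]
```

View pics/s0.png

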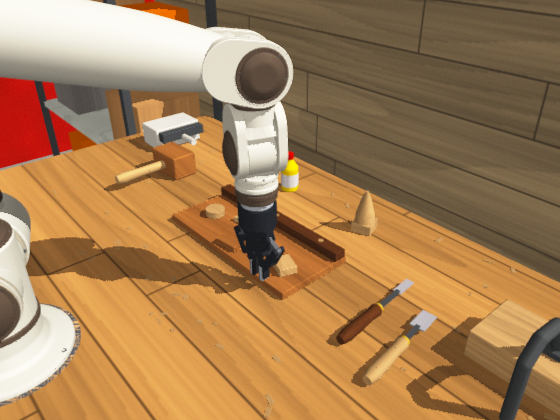

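The side view shows the fingers at (262,262), on the near side of the blank at (287,265), and nothing else is close. I'll push toward the fence.

Emit:
move_arm:
  deltas:
    - [[0.01,0.003,-0.005,0],[0.02,0.003,-0.005,0],[0.026,0.003,-0.005,0],[0.032,0.003,-0.005,0],[0.038,0.003,-0.005,0]]

```text
time: 2.95
ee_pos: [0.4996, -0.1583, 0.0222]
tcp_rot: [-90.0, 0.0, 1.6]
wrist_force: [-0.3, 0.0, -0.2]
opening: 0.0203
```

Emit:
move_arm:
  deltas:
    - [[0.006,0,0,0],[0.012,0,0,0],[0.018,0,0,0],[0.024,0,0,0],[0.03,0,0,0]]

```text
time: 3.45
ee_pos: [0.5295, -0.1575, 0.0222]
tcp_rot: [-90.0, 0.0, 1.6]
wrist_force: [0.9, 0.6, 1.2]
opening: 0.0202
```

```bash
cat > m.py <<'E'
from h import *
import sys
n=sys.argv[1]
c=camera('wrist');cv2.imwrite(f'pics/{n}.png',c['color'])
s=get_obs();print(s['ee_pos'],s['tcp_rot'],s['opening'],s['time'],s['wrist_force'])
P=cloud(c);Q=P.reshape(-1,3);H=cv2.cvtColor(c['color'],cv2.COLOR_BGR2HSV).reshape(-1,3)
m=(Q[:,2]>.031)&(Q[:,2]<.041)&(Q[:,1]<-.04)&(Q[:,1]>-.25)&(Q[:,0]<.622)&(Q[:,0]>.48)&(H[:,2]>110)
mm=m.reshape(420,560).astype(np.uint8)
k,l,st,_=cv2.connectedComponentsWithStats(mm)
i=1+np.argmax(st[1:,4]);B=Q[l.ravel()==i]
print('blank',st[i],cv2.minAreaRect((B[:,:2]*1000).astype(np.float32)),B.min(0),B.max(0))
E
python3 m.py w1
```

```text
[ 0.53023065 -0.1575253   0.02227439] [-9.00054832e+01 -3.47781987e-02  1.59884387e+00] 0.020100476137456216 3.5 [-0.23075067  0.78920868  0.18063739]
blank [ 255  297   57   65 2984] ((559.356201171875, -155.79562377929688), (31.542322158813477, 41.926151275634766), 89.9770278930664) [ 0.53838864 -0.17157337  0.03107551] [ 0.580319   -0.14003243  0.04091777]
```

View pics/w1.png

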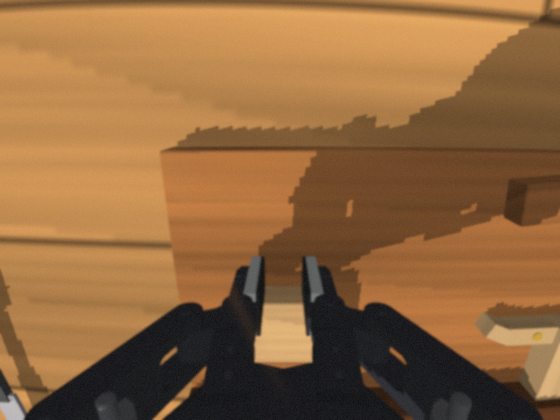

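The view shows the blank squared against both fingertips, its near edge level at row 287, with about 38 mm left to the fence. I'll continue and slow down toward contact.

Emit:
move_arm:
  deltas:
    - [[0.007,0,0,0],[0.014,0,0,0],[0.02,0,0,0],[0.026,0,0,0],[0.031,0,0,0]]

```text
time: 4.0
ee_pos: [0.5606, -0.1567, 0.0223]
tcp_rot: [-90.0, -0.0, 1.6]
wrist_force: [-0.7, -0.1, -0.7]
opening: 0.0198
```

Emit:
move_arm:
  deltas:
    - [[0.002,0,0,0],[0.004,0,0,0],[0.006,0,0,0],[0.008,0,0,0],[0.009,0,0,0]]

```text
time: 4.5
ee_pos: [0.5689, -0.1564, 0.0223]
tcp_rot: [-90.0, 0.0, 1.6]
wrist_force: [-5.0, -0.2, 3.1]
opening: 0.0203
```

```bash
python3 m.py w2
```

```text
[ 0.56885423 -0.15644249  0.02226914] [-9.00015195e+01  3.39126436e-02  1.58945479e+00] 0.019850558328782755 4.55 [-0.92442292 -0.2377361  -0.45990258]
blank [ 255  298   57   65 2992] ((598.7156372070312, -155.63690185546875), (42.617835998535156, 31.541603088378906), 2.5677120685577393) [ 0.57695345 -0.1705239   0.03102789] [ 0.61977467 -0.13895161  0.04046683]
```

Emit:
move_arm:
  deltas:
    - [[0.001,0,0,0],[0.002,0,0,0],[0.002,0,0,0]]

```text
time: 4.85
ee_pos: [0.5689, -0.1564, 0.0222]
tcp_rot: [-90.0, 0.2, 1.6]
wrist_force: [-11.8, 0.3, 7.3]
opening: 0.0198
```

```bash
python3 m.py w3
```

```text
[ 0.56892989 -0.15642701  0.02222482] [-89.99530676   0.23355334   1.5657061 ] 0.01989417733876403 4.9 [-12.50255279   0.0182523    6.43522306]
blank [ 255  298   57   65 2991] ((599.6155395507812, -155.4290313720703), (41.43656539916992, 31.368806838989258), 2.0756328105926514) [ 0.57886401 -0.17046288  0.03104916] [ 0.62062886 -0.13906333  0.03749194]
```

The blank is blocked against the fence (−12 N). I'll back off, rise and look.

Emit:
move_arm:
  deltas:
    - [[-0.008,0,0,0],[-0.03,0,0,0],[-0.06,-0.04,0,0],[-0.08,-0.085,0,0],[-0.08,-0.12,0,0]]

```text
time: 5.4
ee_pos: [0.4893, -0.1587, 0.145]
tcp_rot: [-90.0, -0.1, 1.6]
wrist_force: [1.9, -0.4, 0.4]
opening: 0.0203
```

Emit:
move_arm:
  deltas:
    - [[-0.02,-0.01,-0.03,0],[-0.02,-0.01,-0.05,0],[-0.02,-0.01,-0.05,0]]
  claw: 0

```text
time: 5.7
ee_pos: [0.4724, -0.2109, 0.153]
tcp_rot: [-90.1, -0.1, 1.5]
wrist_force: [-0.5, -0.1, -0.1]
opening: 0.0
```

```bash
python3 m.py w4
```

```text
[ 0.4722898  -0.2098144   0.15242263] [-9.00083001e+01 -4.82458979e-02  1.48775589e+00] 0.0001519376871093268 5.75 [ 0.53071302 -0.01106138  0.13887077]
blank [324 305  14   5  58] ((581.8067016601562, -158.30113220214844), (4.724502086639404, 13.800527572631836), 1.2271900177001953) [ 0.57937405 -0.1652322   0.03269998] [ 0.58408643 -0.15137836  0.03741763]
```

View pics/w4.png

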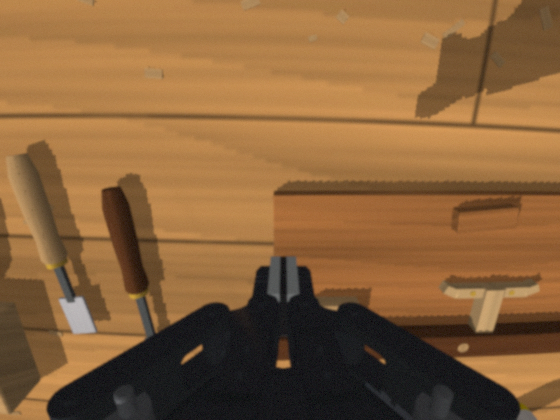

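The blank is hidden behind the hand here, with only a sliver visible at (331,307). I'll measure it with the top and side cameras instead.

```bash
cat > t.py <<'E'
from h import *
import sys
for n in sys.argv[1:]:
  c=camera(n);Q=cloud(c).reshape(-1,3);np.savez(n+'_last.npz',**c);cv2.imwrite(f'pics/{n}_last.png',c['color'])
  H=cv2.cvtColor(c['color'],cv2.COLOR_BGR2HSV).reshape(-1,3)
  m=(Q[:,2]>.029)&(Q[:,2]<.043)&(Q[:,1]<-.03)&(Q[:,1]>-.22)&(Q[:,0]<.622)&(Q[:,0]>.55)&(H[:,2]>130)&(H[:,1]<125)
  mm=m.reshape(420,560).astype(np.uint8);k,l,st,_=cv2.connectedComponentsWithStats(mm)
  if k<2: print(n,'none');continue
  i=1+np.argmax(st[1:,4]);B=Q[l.ravel()==i]
  print(n,st[i],np.median(B[:,2]),cv2.minAreaRect((B[:,:2]*1000).astype(np.float32)),B.min(0)[:2],B.max(0)[:2])
E
python3 t.py top side
```

```text
top [325 215  16  12 186] 0.03669000175061354 ((599.8583984375, -153.07774353027344), (35.08667755126953, 48.690895080566406), 0.3683500289916992) [ 0.58219665 -0.17745347] [ 0.61740284 -0.12878479]
side [305 243  10   9  22] 0.03608531844465618 ((602.6609497070312, -155.72877502441406), (27.099666595458984, 12.01251220703125), 87.83736419677734) [ 0.59618574 -0.16922436] [ 0.60897283 -0.1423653 ]
```

The blank centre is at about (0.598, −0.153), flat on the fence. I'll go to its right end with the fingers shut.

Emit:
move_arm:
  deltas:
    - [[0.05,0.02,-0.005,0],[0.09,0.04,-0.006,0],[0.124,0.06,-0.006,0],[0.124,0.095,-0.006,0],[0.124,0.12,-0.006,0]]

```text
time: 6.35
ee_pos: [0.5967, -0.2099, 0.029]
tcp_rot: [-89.9, 0.2, 1.7]
wrist_force: [0.9, -0.0, 0.1]
opening: 0.0001
```

Emit:
move_arm:
  deltas:
    - [[0,0.004,0,0],[0,0.008,0,0],[0,0.008,0,0]]

```text
time: 6.65
ee_pos: [0.597, -0.2115, 0.0254]
tcp_rot: [-90.0, -0.1, 1.6]
wrist_force: [-0.4, 0.1, 1.1]
opening: 0.0001
```

```bash
python3 t.py top side; python3 m.py w5
```

```text
top [325 215  16  12 123] 0.036648544161391294 ((599.8435668945312, -153.07431030273438), (35.027122497558594, 48.38348388671875), 0.40980133414268494) [ 0.5821671  -0.17718624] [ 0.61739934 -0.12885024]
side [260 232   3   2   5] 0.029885499987586273 ((562.445068359375, -32.758785247802734), (6.44044828414917, 2.950807571411133), 26.760787963867188) [ 0.55927099 -0.03510815] [ 0.56598469 -0.03206463]
[ 0.59731865 -0.21193212  0.02608135] [-90.05175645  -0.13812387   1.58996564] -0.0001466859223572205 6.8 [ 1.06958473 -0.88673423 -0.17837806]
blank [ 347  248  103   70 6054] ((599.1819458007812, -150.8177947998047), (40.639427185058594, 53.09486770629883), 0.7851505875587463) [ 0.57867212 -0.17740909  0.03100783] [ 0.619399   -0.12399439  0.03735089]
```

View pics/w5.png

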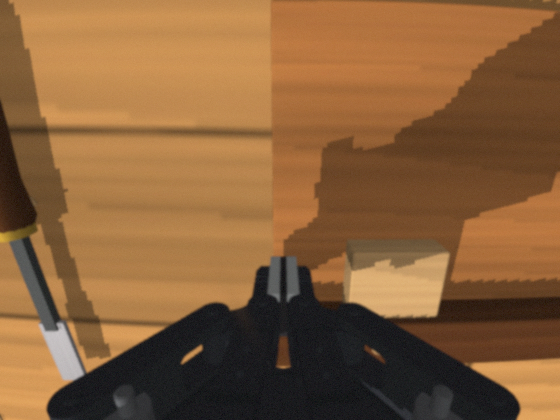

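The view shows the shut fingers at (283,285), right of the blank (347–447, 240–317), and the blank lies flat on the fence. I'll push along the fence.

Emit:
move_arm:
  deltas:
    - [[-0.001,0.002,0.009,0],[-0.001,0.002,0.017,0],[-0.001,0.002,0.024,0],[-0.0005,0.002,0.032,0],[0,0.002,0.04,0]]

```text
time: 7.3
ee_pos: [0.5955, -0.1709, 0.0224]
tcp_rot: [-90.0, -0.0, 1.6]
wrist_force: [0.1, -0.8, -0.6]
opening: -0.0005
```

Emit:
move_arm:
  deltas:
    - [[0.0,0,0.006,0],[0.0005,0,0.012,0],[0.0005,0,0.018,0],[0.001,0,0.024,0],[0.001,0,0.028,0]]

```text
time: 7.8
ee_pos: [0.5957, -0.1431, 0.0223]
tcp_rot: [-90.0, 0.0, 1.6]
wrist_force: [-0.1, -0.3, 0.1]
opening: -0.0001
```

```bash
python3 m.py w6
```

```text
[ 0.59570135 -0.14275991  0.02227272] [-8.99843119e+01  1.44342808e-03  1.61894190e+00] -6.8602220171115e-05 7.85 [ 0.07861242 -0.52307298  0.4529759 ]
blank [ 311  251  101   72 5555] ((597.785400390625, -104.09908294677734), (40.57670211791992, 50.43019104003906), 1.3047460317611694) [ 0.57708186 -0.12973169  0.03101571] [ 0.61758289 -0.07854588  0.03754016]
```

View pics/w6.png

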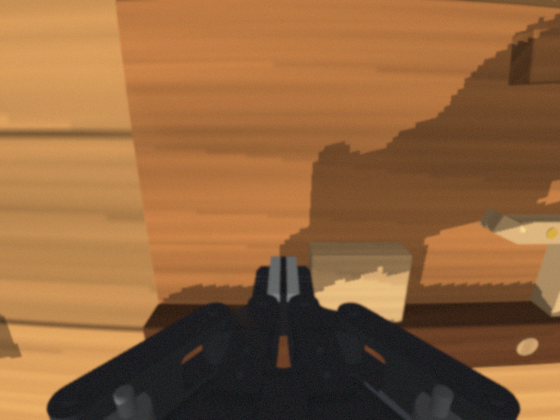

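The blank is still flat on the fence (1.3°, centre (0.598, −0.104)) with its left end at (410,285), and the lip starts at (485,220). I'll continue to just short of the mouth.

Emit:
move_arm:
  deltas:
    - [[0.0,0,0.007,0],[0.0005,0,0.014,0],[0.0005,0,0.021,0],[0.001,0,0.028,0],[0.001,0,0.034,0]]

```text
time: 8.35
ee_pos: [0.5957, -0.109, 0.0223]
tcp_rot: [-90.0, -0.0, 1.6]
wrist_force: [-0.0, -0.8, 0.5]
opening: 0.0001
```

```bash
python3 m.py w7
```

```text
[ 0.59571371 -0.10825631  0.02229994] [-8.99768894e+01  3.58963720e-03  1.63440413e+00] -0.00018673455115007727 8.4 [ 0.42738929 -0.49120593 -0.58668064]
blank [ 310  249  103   72 5728] ((596.8450927734375, -69.92619323730469), (40.73007583618164, 50.45936965942383), 1.7983595132827759) [ 0.57583475 -0.09572687  0.031009  ] [ 0.61660539 -0.04471214  0.03751037]
```

View pics/w7.png

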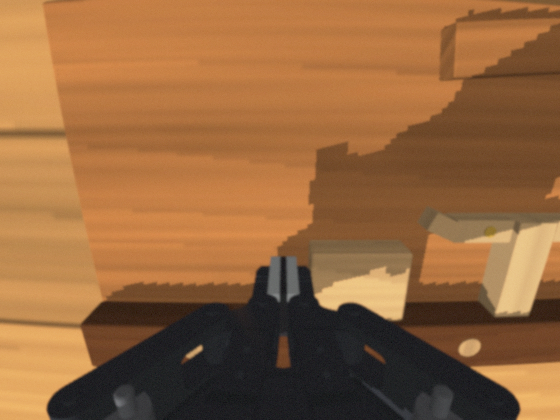

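The blank is still flat and square (1.8° against the fence's ~1.5°) at about y=−0.087 from the stop, and it lines up with the pocket between the lip (430,220) and the fence. I'll slide it in slowly.

Emit:
move_arm:
  deltas:
    - [[0.0005,0,0.005,0],[0.001,0,0.01,0],[0.001,0,0.015,0],[0.0015,0,0.02,0],[0.0015,0,0.024,0]]

```text
time: 8.9
ee_pos: [0.5966, -0.0852, 0.0223]
tcp_rot: [-90.0, -0.0, 1.6]
wrist_force: [0.4, -1.0, 0.4]
opening: 0.0001
```

Emit:
move_arm:
  deltas:
    - [[0.0,0,0.005,0],[0.0,0,0.01,0],[0.0,0,0.015,0],[0.0,0,0.02,0],[0.0,0,0.023,0]]

```text
time: 9.4
ee_pos: [0.5959, -0.0621, 0.0223]
tcp_rot: [-90.0, 0.0, 1.6]
wrist_force: [-0.9, -0.5, 0.9]
opening: -0.0001
```

Emit:
move_arm:
  deltas:
    - [[0.0,0,0.001,0],[0.0,0,0.002,0],[0.0,0,0.003,0],[0.0,0,0.004,0],[0.0,0,0.005,0]]

```text
time: 9.9
ee_pos: [0.5958, -0.0577, 0.0223]
tcp_rot: [-90.0, 0.0, 1.6]
wrist_force: [-0.9, 0.0, 0.5]
opening: -0.0
```

```bash
python3 m.py w8
```

```text
[ 0.59578169 -0.0575872   0.02230067] [-8.99988111e+01 -2.29488450e-03  1.58482333e+00] 0.00031596428336453514 9.95 [ 0.07970352 -0.25020725  0.21471456]
blank [311 246  10  52 351] ((588.9609985351562, -41.925453186035156), (26.22264289855957, 4.285656452178955), 1.3453385829925537) [ 0.57587474 -0.04433769  0.03104495] [ 0.60204139 -0.04001485  0.03697814]
```

View pics/w8.png

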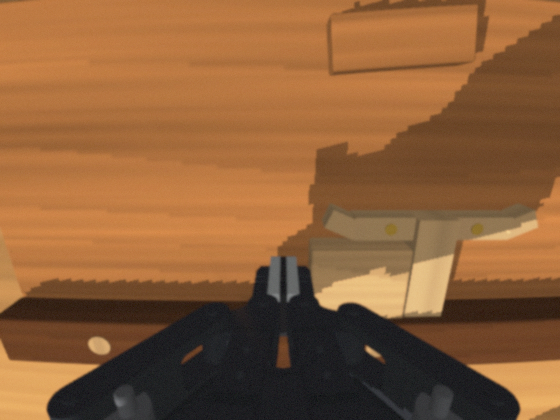

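The blank is in the pocket, with its left end almost at the wall (410,280). There's no contact force yet, so I'll nudge it home.

Emit:
move_arm:
  deltas:
    - [[0.0,0,0.001,0],[0.0,0,0.002,0],[0.0,0,0.003,0],[0,0,0.003,0]]

```text
time: 10.35
ee_pos: [0.5958, -0.0561, 0.0225]
tcp_rot: [-90.2, -0.0, 1.5]
wrist_force: [-0.5, -8.7, 1.4]
opening: -0.0
```

The push is blocked at −8.7 N, so the blank is home. I'll retreat along the fence, rise and check.

Emit:
move_arm:
  deltas:
    - [[0,0,-0.006,0],[0,0,-0.03,0],[0,-0.03,-0.045,0],[0,-0.07,-0.055,0],[0,-0.11,-0.055,0]]

```text
time: 10.85
ee_pos: [0.5967, -0.1108, 0.1331]
tcp_rot: [-90.0, 0.1, 1.5]
wrist_force: [0.4, 0.1, -0.4]
opening: 0.0002
```

Emit:
move_arm:
  deltas:
    - [[-0.04,-0.02,-0.02,0],[-0.08,-0.04,-0.03,0],[-0.1,-0.05,-0.03,0],[-0.1,-0.05,-0.03,0]]

```text
time: 11.25
ee_pos: [0.497, -0.143, 0.1848]
tcp_rot: [-90.0, -0.2, 1.5]
wrist_force: [0.4, -0.5, 0.1]
opening: 0.0001
```

```bash
python3 m.py w9; python3 - <<'E'
import cv2;a=cv2.imread('pics/w9.png');cv2.imwrite('pics/w9c.png',cv2.resize(a[200:360,240:560],None,fx=2.4,fy=2.4))
E
```

```text
[ 0.49795124 -0.14273222  0.18353402] [-90.01612797  -0.14685129   1.54171592] 0.0003262277796392991 11.3 [ 0.61151396 -0.34585871  0.50779502]
blank [367 267   7  31 102] ((596.3812255859375, -41.46061706542969), (40.57926559448242, 2.941053867340088), 0.035663504153490067) [ 0.57609074 -0.04294316  0.03129038] [ 0.61667012 -0.04000072  0.03710539]
```

View pics/w9c.png

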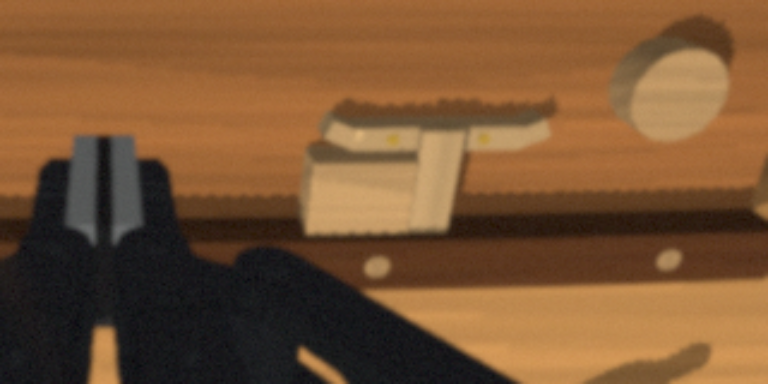

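The crop shows the blank (305–415, 145–235) tight against both the wall and the fence. Its right end measures y=−0.043, which matches the expected −0.043. The hand is clear, so I'll hand the job in.

```bash
python3 -c "
from workcell import job_done
print(job_done())"
```

```text
the job is handed in; nothing more can be done
None
```

The blank is home in the corner between fence and stop, on the side where it started, and I handed the job in at about 11.3 s of the 43 s. The hand-in gives no verdict, so this rests on my own checks.

**What I did:** I squared the blank with two fingertips and pushed it against the fence, well clear of the stop, until the arm was blocked at about 12 N. Then I slid it along the fence with the shut fingers into the pocket until it met the wall at about 9 N, and took the hand away.

**Last checks:**
- **Along the fence:** the blank's right end measured y = −0.043, which matches the home position worked out from the stop I measured.
- **Against the fence:** the blank's fence-side edge measured x = 0.617 against 0.6155 for the fence face. The two agree within the 2 mm calibration, so there is no visible gap.
- **Squareness:** it measured within about 0.3° of the fence just before the pocket. In the pocket I judged this by eye, and the last picture showed no gap at the wall.
- **Other things:** the round blank looked undisturbed in the last picture and the offcut in the one before. I did not measure the offcut, gouges, mallet, finial or glue bottle again, but the hand was never seen or felt to touch them.

No check failed. One view after the fence push had the blank hidden by the hand, so I measured it with the top camera instead.

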